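# Stir the coated ferrite cores with the stirring rod

## Task

Freshly coated ferrite cores are drying in the round steel dish and must not stick together. Lift the stirring rod out of its stand and, with its tip close to the bottom of the dish, stir the cores round in a wide circle, about midway between the centre and the wall: start at the far side of the dish, away from the robot, and make two full turns counter-clockwise as seen from above, so that most of them leave their places and none leaves the dish. Then put the rod back upright in its stand, fully down on its disc, and let go.

Things in the scene. Friction and masses are not known exactly. Their poses are not given: they have to be found in the camera images.
- rod_grip (a point): Centre of the stirring rod's grip. Loose upright tool, about 70 g, 128 mm long: on top a black square grip 16 x 16 x 54 mm (this point half-way up), a steel guard disc below it (52 mm diameter, 4 mm thick, underside 31 mm below this point), then a bare steel shaft 10 mm in diameter, 70 mm long. z up along the rod; x and y square to the grip's flat faces: grip either pair from above.
- rod_tip (a point): Rounded lower end of the rod's shaft, on its axis, 101 mm below rod_grip; same axes. It is 10 mm above the bench while the rod hangs in its stand.
- stand: Stand: fixed plain grey plastic block, 70 x 70 mm, 80 mm high, with one upright hole 28 mm in diameter right through its middle. The rod's shaft hangs in it with about 9 mm of room all round, the disc lying on the block's top. Origin: centre of the underside, on the bench, on the hole's axis; z up.
- dish: Fixed round steel dish, 120 mm inside diameter, wall 3 mm, 34 mm high, floor 3 mm thick; close to the bottom means less than 13 mm above the floor. Five ferrite cores stand in a ring 28 mm from its centre; the middle, 30 mm across, is free for the rod to enter. Stir in a circle 25 to 35 mm in radius. Origin: centre of the underside, on the bench; axes along the world's (far side +x, left +y).
- core1_center (a point): Centre of ferrite core 1 of 5 in the dish: loose short dark-grey cylinder, 18 mm in diameter, 16 mm high, 18 g, standing on its flat end, this point half-way up. All five look alike and slide when the rod pushes them.
- core2_center (a point): Centre of ferrite core 2 of 5 in the dish: loose short dark-grey cylinder, 18 mm in diameter, 16 mm high, 18 g, standing on its flat end, this point half-way up. Like the others.
- core3_center (a point): Centre of ferrite core 3 of 5 in the dish: loose short dark-grey cylinder, 18 mm in diameter, 16 mm high, 18 g, standing on its flat end, this point half-way up. Like the others.
- core4_center (a point): Centre of ferrite core 4 of 5 in the dish: loose short dark-grey cylinder, 18 mm in diameter, 16 mm high, 18 g, standing on its flat end, this point half-way up. Like the others.
- core5_center (a point): Centre of ferrite core 5 of 5 in the dish: loose short dark-grey cylinder, 18 mm in diameter, 16 mm high, 18 g, standing on its flat end, this point half-way up. Like the others.
Mind the look-alikes: they are no part of the job. What is shaped like the part that bears rod_grip but green or orange is not meant.

How it is judged:
By the outcome, as a careful person would: the job done as asked, in the order asked, and still so for the second after the job is handed in, with the robot touching nothing.
It also fails if it takes over 64 s, if anything falls off the work surface, if the arm or the gripper's body presses on something with over 40 N, if the wrist force passes 120 N, or if a joint passes its speed limit or range.

## Robot

A 7-joint arm with a two-finger parallel gripper is mounted at the origin on a cart in front of the work surface, level with it; the furniture and walls round the work are solid. World frame = base frame: x ahead of the robot, y to its left, z up, the work surface at z = 0. Lengths are in m, angles in rad, forces in N, time in s.
With the tool pointing down it reaches from about 0.4 to 0.875 m from the base axis. Payload 19.3 kg.
Tool frame: the origin (TCP) lies midway between the tips of the shut fingers; the grasp point (between the pads) lies 19 mm behind it (bot.pinch_z is the distance from the TCP to the grasp point, in m); z points along the fingers, y is the line along which they close (so a half turn about z gives the same grasp; the last joint's range is limited). The gripper opens to 85 mm and grips with 20 to 120 N. Pads are 22 mm wide; open, the fingers measure 114 mm over their backs; the gripper's body (76 mm by 85 mm) begins 54 mm behind the grasp point. The pads swing forward as they close: fully open they stand 13 mm farther back than shut.
Start: joints at [1.221, 0.521, -0.036, 1.599, 0.021, 1.021, -0.113], TCP at [0.173, -0.601, 0.231] pointing down, gripper open.
Joint ranges: [-2.91, 2.91], [-0.3, 2.13], [-1.5, 1.42], [0.17, 2.43], [-1.26, 4.41], [0.16, 1.93], [-2.52, 2.52]. Speed limits (rad/s): [1.89, 1.89, 2.39, 2.39, 3.01, 3.01, 3.01].

## Interface

Orientations are given as [roll, pitch, yaw] about the fixed x, y, z axes, in that order (R = Rz(yaw) Ry(pitch) Rx(roll)).
In Python, from workcell import observe, viewer, bot gives the robot as it stands. The module is installed in compiled form; this text tells all that it offers.
- The arm moves only by the tool play_rows, never from a script. Its argument "motion" is a list of rows, each a list of 7 numbers: the shift along the tool's x, y, z in cm, then the turn, a rotation vector about the tool's x, y, z in rad, then the opening, from -1 (shut) to 1 (fully open), so that 0 is half open. A call has exactly 5 rows; each row is the pose to reach, as a shift and turn from the pose commanded when the call began, along the tool's axes at that moment; what a row does not reach only later rows make up. A row lasts 1/10 s, in which the tool goes at most 50 mm and 8.59 degrees, less where a joint would pass 70% of its speed; a pose out of reach is approached as far as the arm can. A call with a gripper value outside its range is refused whole. The fingers move at their own pace and stop on an object; "squeeze" is the grip in N (left out, the last holds). Time passes only in rows, so rows that repeat a pose let the fingers close, or fill a call up. It gives the time, the measured TCP pose, the force, the opening and the grip force at its end, in the units of the state.
- observe(): the state, without advancing time (a new reading comes with each control period).
- viewer.grab_frame(name): name is "scene" or "top"; returns (picture, depth): 384x512x3 uint8, red, green, blue; 384x512 float32, m along the optical axis (not along the pixel's ray), 0 where there is no reading.
- viewer.camera_info(name): a dict with "fx", "fy", "cx", "cy" (pixels), "R" (3x3) and "t" (3): a world point X has camera coordinates R X + t. Camera axes: x right, y down, z forward; pixel columns grow to the right and rows downward; lengths in m; the calibration is good to about 2 mm. A picture is of the moment at which its call begins. camera_info takes no time and is no camera call.
- bot.job_done(): hands the job in; it is judged then, once.
The state is a dict: "clock": time; "qpos": joint angles; "qd": joint speeds; "joint_efforts": joint torques, N m; "position": TCP position; "tool_rot": TCP orientation; "force": force on the tool from outside, world axes, zero at the start; "moment": the same for the moment, N m; "grip_width": finger opening in m; "finger_force": force on a finger pad.
Only numpy, scipy, OpenCV 4.12 (cv2) and the standard library are available. Lean on these libraries where they do the work, as an engineer would, in place of code of your own. Each camera call takes 0.05 s, during which the arm holds its last target. There are 200 camera calls.

## Working session

There is one attempt and no reset: what is moved stays moved. The work goes in short steps, Python scripts to look and compute and a tool call to move; the robot and the scene stay as the last step left them, time stands still between calls to the robot, and variables do not carry over. Pictures are saved under pics/ and viewed, at most 11 in all, crops included, and the job is handed in when it is done.

Besides the shell and the picture viewer there is one more tool, called after "Call:" in YAML: its name, and indented under it one key for each argument. play_rows: Moves the arm, as the interface text tells. Its arguments: {"type":"object","properties":{"motion":{"type":"array"},"squeeze":{"type":"number"}},"required":["motion"]}

```bash
mkdir -p pics; python3 - <<'E'
from workcell import observe, viewer, bot
import cv2,numpy as np
s=observe();print(s['clock'],s['position'],s['tool_rot'],bot.pinch_z)
for n in('scene','top'):
    p,d=viewer.grab_frame(n);cv2.imwrite(f'pics/{n}0.png',cv2.resize(p[:,:,::-1],(800,600)));np.save(n+'_d.npy',d);np.save(n+'_p.npy',p)
    c=viewer.camera_info(n);print(n,c)
E
```

```text
0.0 [ 0.17247919 -0.60038891  0.2307367 ] [-3.14048882e+00  9.17289185e-05  2.79796476e-01] 0.0187
scene {'fx': 417.7425541680455, 'fy': 417.7425541680455, 'cx': 249.9425281025879, 'cy': 195.75825273624494, 'R': array([[-0.83942383, -0.54340833, -0.00866159],
       [-0.37620896,  0.59249858, -0.71232875],
       [ 0.39221736, -0.59468716, -0.70179251]]), 't': array([0.49635151, 0.2420874 , 0.88441742])}
top {'fx': 441.541665007314, 'fy': 441.541665007314, 'cx': 248.53856872435526, 'cy': 188.0005665740635, 'R': array([[-0.0105062 , -0.9998144 , -0.0161489 ],
       [-0.99853053,  0.01134861, -0.05299046],
       [ 0.0531639 ,  0.01556845, -0.99846443]]), 't': array([0.08918893, 0.5570422 , 1.30394511])}
```

View pics/scene0.png

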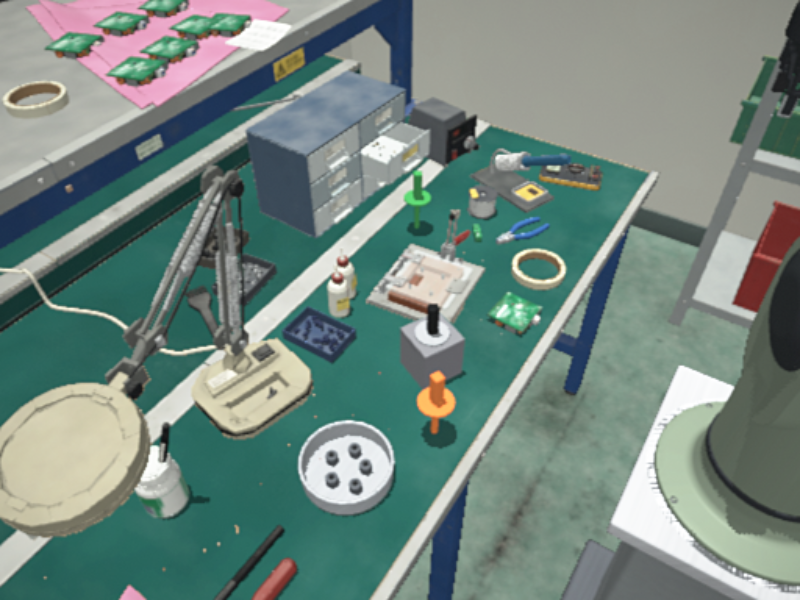

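View pics/top0.png

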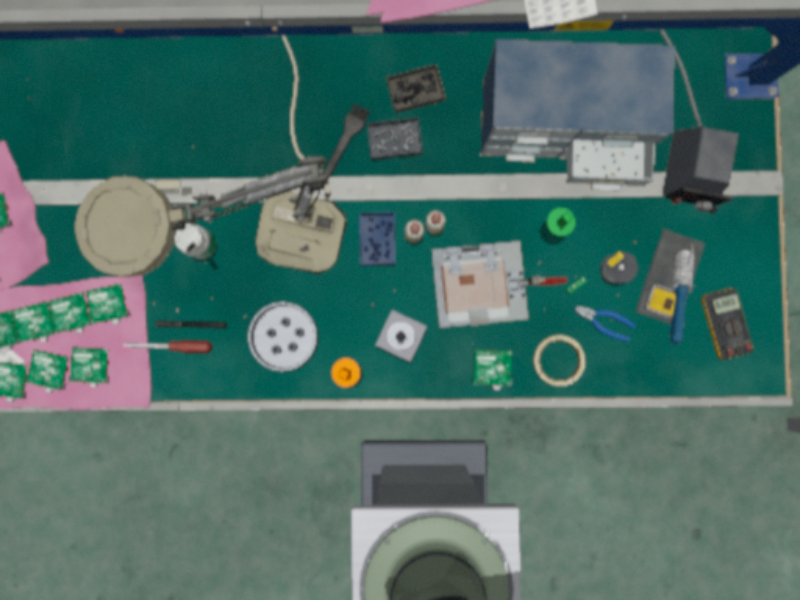

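In the top view (800x600), the black grip in the grey stand is at (402,336). The look-alikes are orange at (346,372) and green at (561,222). I choose the black one. The dish is at (283,336). Next, a close crop and a measurement.

```bash
cat > h.py <<'E'
import numpy as np,cv2
from workcell import observe, viewer, bot
def ray(n,u,v,z):
    c=viewer.camera_info(n);R,t=np.array(c['R']),np.array(c['t'])
    o=-R.T@t;d=R.T@np.array([(u-c['cx'])/c['fx'],(v-c['cy'])/c['fy'],1]);return o+d*(z-o[2])/d[2]
def proj(n,X):
    c=viewer.camera_info(n);x=np.array(c['R'])@X+c['t'];return c['fx']*x[0]/x[2]+c['cx'],c['fy']*x[1]/x[2]+c['cy']
E
python3 - <<'E'
from h import *
p=np.load('top_p.npy')
a=cv2.resize(p[190:246,228:284],(560,560),interpolation=cv2.INTER_CUBIC)  # x10
cv2.imwrite('pics/c1.png',a[:,:,::-1])
b=cv2.resize(p[188:244,152:208],(560,560),interpolation=cv2.INTER_CUBIC)
cv2.imwrite('pics/c2.png',b[:,:,::-1])
print(ray('top',257,215,.138),ray('top',181,215,.034), ray('top',221,238,.1), 'base axis px',proj('top',np.array([0,0,0.])))
E
```

```text
[0.47818379 0.05909514 0.138     ] [0.47966503 0.28248599 0.034     ] [0.41503683 0.15987325 0.1       ] base axis px (np.float64(278.7397094192184), np.float64(376.62609941289156))
```

View pics/c1.png

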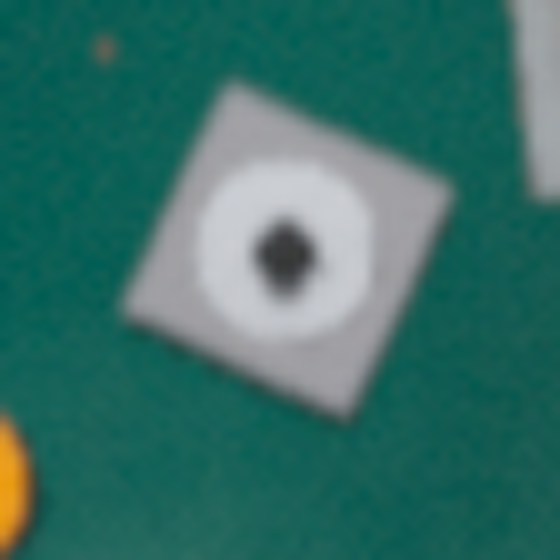

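View pics/c2.png

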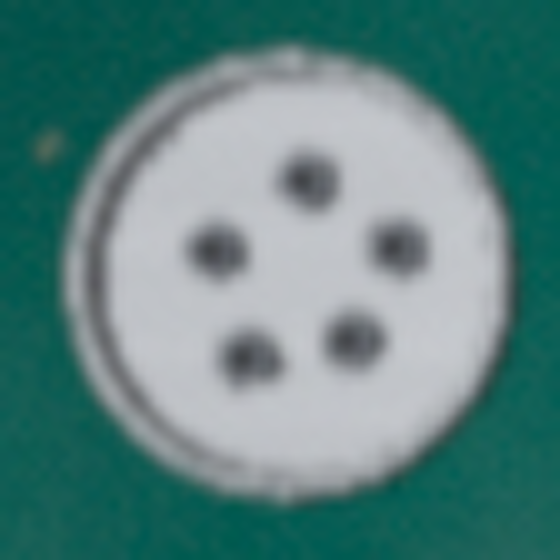

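The crop shows the black grip centred on the disc at crop (286,256), block corners at (235,78), (455,188), (345,420) and (122,310), and no other black tool. The dish rim spans (65–515, 45–500), with five cores at (308,182), (400,247), (355,341), (250,357) and (217,250).

```bash
python3 - <<'E'
from h import *
f=lambda x,y,x0,y0:(x0+(x+.5)/10-.5,y0+(y+.5)/10-.5)
C=[ray('top',*f(x,y,228,190),.08) for x,y in [(235,78),(455,188),(345,420),(122,310)]]
print('stand',np.mean(C,0),[np.degrees(np.arctan2(*(C[(i+1)%4]-C[i])[1::-1])).round(1) for i in range(4)])
print('disc',ray('top',*f(286,249,228,190),.084))
# grip in both cams
p=np.load('top_p.npy');X=ray('top',*f(286,256,228,190),.138);print('grip',X)
g=cv2.resize(p[205:226,246:268],None,fx=20,fy=20,interpolation=cv2.INTER_CUBIC).max(2)
m=(g<125).astype(np.uint8);k,l,st,c=cv2.connectedComponentsWithStats(m);i=1+st[1:,4].argmax()
m=(l==i).astype(np.uint8);cn=cv2.findContours(m,0,2)[0][0];print(cv2.minAreaRect(cn),st[i])
best=[]
for a in range(0,90,5):
    r=np.radians(a);q=cn[:,0]@np.array([np.cos(r),np.sin(r)]);best.append(round(np.ptp(q)/20,2))
print(best)
q=np.load('scene_p.npy');u,v=proj('scene',X);print(u,v)
a=q[int(v)-20:int(v)+60,int(u)-40:int(u)+40];cv2.imwrite('pics/c3.png',cv2.resize(a,(600,600),interpolation=cv2.INTER_CUBIC)[:,:,::-1])
# dish
D=[ray('top',*f(290,y,152,188),.034) for y in(45,500)]+[ray('top',*f(x,272,152,188),.034) for x in(65,515)];print('dish',np.round(D,4),np.mean(D,0))
for x,y in[(308,182),(400,247),(355,341),(250,357),(217,250)]: print(ray('top',*f(x,y,152,188),.019).round(4))
K=[ray('top',*f(x,y,152,188),.019) for x,y in[(308,182),(400,247),(355,341),(250,357),(217,250)]];print(np.mean(K,0))
E
```

```text
stand [0.47934088 0.06041    0.08      ] [np.float64(-117.2), np.float64(153.9), np.float64(63.2), np.float64(-26.6)]
disc [0.47932215 0.0613202  0.084     ]
grip [0.47780326 0.06139494 0.138     ]
((210.75001525878906, 215.75), (115.25840759277344, 115.96549987792969), 45.0) [  153   148   116   138 11208]
[np.float64(5.75), np.float64(5.82), np.float64(5.84), np.float64(5.84), np.float64(5.81), np.float64(5.75), np.float64(5.68), np.float64(5.59), np.float64(5.68), np.float64(5.76), np.float64(6.03), np.float64(6.25), np.float64(6.43), np.float64(6.58), np.float64(6.71), np.float64(6.79), np.float64(6.84), np.float64(6.87)]
276.9685816746386 195.940128279986
dish [[0.5473 0.2837 0.034 ]
 [0.4136 0.284  0.034 ]
 [0.4811 0.3503 0.034 ]
 [0.4797 0.2175 0.034 ]] [0.48043168 0.28383978 0.034     ]
[0.5071 0.2809 0.019 ]
[0.4874 0.2535 0.019 ]
[0.4596 0.267  0.019 ]
[0.4552 0.2984 0.019 ]
[0.4871 0.3082 0.019 ]
[0.4792822  0.28159669 0.019     ]
```

View pics/c3.png

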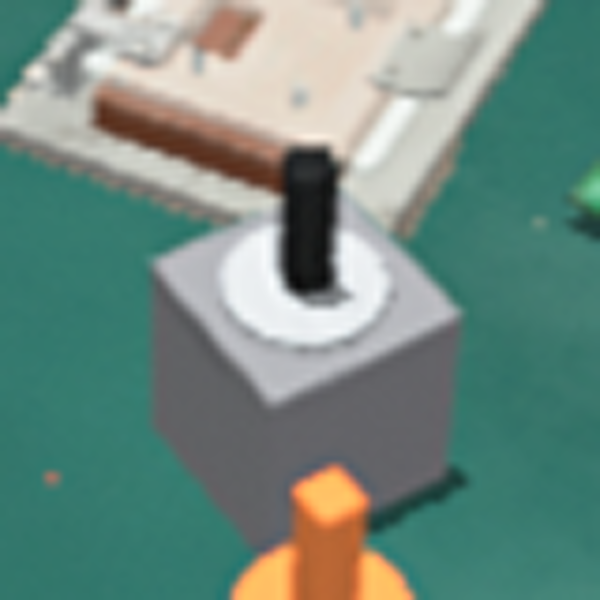

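```bash
python3 - <<'E'
from h import *
from scipy.optimize import minimize
S=8
def sil(n,x,y,a,u0,v0,w,h,blur):
    r=np.radians(a);P=[]
    for sx,sy in((1,1),(1,-1),(-1,1),(-1,-1)):
        for z in(.084,.138):
            dx,dy=8e-3*sx,8e-3*sy
            P.append(proj(n,np.array([x+dx*np.cos(r)-dy*np.sin(r),y+dx*np.sin(r)+dy*np.cos(r),z])))
    P=(np.array(P)-[u0-.5,v0-.5])*S*16
    m=np.zeros((h*S,w*S),np.float32);cv2.fillConvexPoly(m,cv2.convexHull(P.round().astype(np.int32)),1.,shift=4)
    m=cv2.GaussianBlur(m,(0,0),blur*S);return cv2.resize(m,(w,h),interpolation=cv2.INTER_AREA)
for n,(u0,v0,w,h) in{'top':(250,209,14,14),'scene':(268,189,18,30)}.items():
    g=np.load(n+'_p.npy')[v0:v0+h,u0:u0+w].astype(float).mean(2)
    bg=np.percentile(g,75);fg=g.min();d=np.clip((bg-g)/(bg-fg),0,1)
    if n=='scene': d=d[:16];h=16   # upper part
    for a in range(0,90,10):
        b=min((minimize(lambda q:np.mean((sil(n,q[0]/1e3,q[1]/1e3,a,u0,v0,w,h,bl)-d)**2),[478,61],method='Nelder-Mead',options=dict(initial_simplex=[[478,61],[481,61],[478,64]],maxiter=60)) for bl in(.5,.8)),key=lambda r:r.fun)
        print(n,a,b.x.round(1),b.fun.round(5))
E
```

```text
top 0 [477.6  61.6] 0.00814
top 10 [477.5  61.7] 0.00777Traceback (most recent call last):
  File "<stdin>", line 18, in <module>
  File "<stdin>", line 18, in <genexpr>
    res = _minimize_neldermead(fun, x0, args, callback, bounds=bounds,
                               **options)
    fxr = func(xr)
    fx = function(np.copy(x), *(wrapper_args + args))
  File "<stdin>", line 18, in <lambda>
  File "<stdin>", line 9, in sil
  File "h.py", line 7, in proj
    c=viewer.camera_info(n);x=np.array(c['R'])@X+c['t'];return c['fx']*x[0]/x[2]+c['cx'],c['fy']*x[1]/x[2]+c['cy']
ValueError: time passes only in moves, steps and waits
```

```bash
sed -i 's/^def ray/import functools\nCI=functools.cache(lambda n: viewer.camera_info(n))\ndef ray/; s/c=viewer.camera_info(n)/c=CI(n)/' h.py; python3 - <<'E'
from h import *
from scipy.optimize import minimize
S=8
def sil(n,x,y,a,u0,v0,w,h,blur):
    r=np.radians(a);P=[]
    for sx,sy in((1,1),(1,-1),(-1,1),(-1,-1)):
        for z in(.084,.138):
            dx,dy=8e-3*sx,8e-3*sy
            P.append(proj(n,np.array([x+dx*np.cos(r)-dy*np.sin(r),y+dx*np.sin(r)+dy*np.cos(r),z])))
    P=(np.array(P)-[u0-.5,v0-.5])*S*16
    m=np.zeros((h*S,w*S),np.float32);cv2.fillConvexPoly(m,cv2.convexHull(P.round().astype(np.int32)),1.,shift=4)
    m=cv2.GaussianBlur(m,(0,0),blur*S);return cv2.resize(m,(w,h),interpolation=cv2.INTER_AREA)
for n,(u0,v0,w,h) in{'top':(250,209,14,14),'scene':(268,203,18,12)}.items():
    g=np.load(n+'_p.npy')[v0:v0+h,u0:u0+w].astype(float).mean(2)
    bg=np.percentile(g,75);fg=g.min();d=np.clip((bg-g)/(bg-fg),0,1)
    for a in range(0,90,10):
        b=min((minimize(lambda q:np.mean((sil(n,q[0]/1e3,q[1]/1e3,a,u0,v0,w,h,bl)-d)**2),[478,61],method='Nelder-Mead',options=dict(initial_simplex=[[478,61],[481,61],[478,64]],maxiter=60)) for bl in(.5,.8)),key=lambda r:r.fun)
        print(n,a,b.x.round(1),b.fun.round(5))
E
```

```text
top 0 [477.6  61.6] 0.00814
top 10 [477.5  61.7] 0.00777
top 20 [477.5  61.7] 0.00663
top 30 [477.3  61.7] 0.00554
top 40 [477.4  61.6] 0.00494
top 50 [477.5  61.8] 0.00526
top 60 [477.5  61.9] 0.00612
top 70 [477.6  61.7] 0.00737
top 80 [477.2  61.8] 0.0083
scene 0 [479.3  57.1] 0.04194
scene 10 [479.3  57.1] 0.029
scene 20 [479.1  57.4] 0.0168
scene 30 [479.3  58. ] 0.01343
scene 40 [479.5  57.8] 0.0178
scene 50 [479.6  57.4] 0.03062
scene 60 [479.8  57.3] 0.04321
scene 70 [479.7  56.7] 0.05056
scene 80 [479.6  56.9] 0.04995
```

Yaw of the grip's faces is about 35°, so I'll use tool yaw 0.61. The grip is at about (0.4785, 0.061) and the dish at about (0.480, 0.283).

```bash
cat >> h.py <<'E'
from scipy.spatial.transform import Rotation as Ro
def rel(p,yaw=.611,s=None):
    s=s or observe();R=Ro.from_euler('xyz',s['tool_rot']);T=Ro.from_euler('xyz',[np.pi,0,yaw])
    return (R.inv().apply(np.array(p)-s['position'])*100).round(2),(R.inv()*T).as_rotvec().round(3)
E
python3 -c "
from h import *
print(rel([.48,-.35,.25],.3),rel([.4785,.061,.20]))"
```

```text
(array([ 36.47, -15.58,  -1.91]), array([-0.001,  0.   , -0.02 ])) (array([ 47.68, -55.12,   3.13]), array([-0.001, -0.   , -0.331]))
```

Call:
play_rows:
  motion:
    - [3, -1.2, -0.4, 0, 0, 0, 0.8]
    - [7, -2.9, -0.8, 0, 0, 0, 0.8]
    - [11, -4.6, -1.2, 0, 0, 0, 0.8]
    - [15, -6.3, -1.6, 0, 0, 0, 0.8]
    - [19, -8, -2, 0, 0, 0, 0.8]

```text
clock: 0.6
position: [0.3341, -0.47, 0.2513]
tool_rot: [-3.141, 0.0, 0.28]
force: [0.7, -0.1, 0.4]
grip_width: 0.0771
finger_force: 0.0
```

Call:
play_rows:
  motion:
    - [4, -2.4, 0, 0, 0, -0.05, 0.6]
    - [8, -5.4, 0, 0, 0, -0.1, 0.6]
    - [12, -8.4, 0, 0, 0, -0.15, 0.6]
    - [15, -12, 0, 0, 0, -0.2, 0.6]
    - [18, -15.5, 0, 0, 0, -0.25, 0.6]

```text
clock: 1.1
position: [0.4639, -0.2706, 0.2511]
tool_rot: [-3.141, 0.0, 0.532]
force: [0.8, -1.3, 0.5]
grip_width: 0.0682
finger_force: 0.0
```

```bash
python3 -c "
from h import *
s=observe();print(s['clock'],s['position'],s['tool_rot'],s['qpos'],s['grip_width'],rel([.4785,.061,.18]))"
```

```text
1.1 [ 0.46386112 -0.27061288  0.25108622] [-3.14119847e+00  1.56160152e-04  5.32212170e-01] [ 0.57916304  0.3659029  -0.21081318  1.80169982  0.08991011  0.98368436
 -0.70658027] 0.06823981361110568 (array([ 18.09, -27.83,   7.12]), array([-0.   ,  0.   , -0.079]))
```

Call:
play_rows:
  motion:
    - [2, -3.5, 0, 0, 0, -0.08, 0.5]
    - [4.2, -7, 0, 0, 0, -0.08, 0.5]
    - [6.6, -10.8, 0, 0, 0, -0.08, 0.5]
    - [9, -14.3, 0, 0, 0, -0.08, 0.5]
    - [11.5, -18, 0, 0, 0, -0.08, 0.5]

```text
clock: 1.6
position: [0.4713, -0.0578, 0.2512]
tool_rot: [3.142, 0.0, 0.609]
force: [1.0, 0.2, 0.6]
grip_width: 0.064
finger_force: 0.0
```

```bash
python3 -c "
from h import *
s=observe();print(s['clock'],s['position'],s['tool_rot'],s['qpos'],s['grip_width'],rel([.4785,.061,.18]))"
```

```text
1.6 [ 0.47125357 -0.05775486  0.25124993] [3.14155168e+00 1.80466317e-04 6.09280685e-01] [ 0.26974333  0.27262535 -0.33055386  1.94568306  0.10856763  0.94032342
 -1.07512368] 0.0639556557603044 (array([ 7.39, -9.32,  7.12]), array([ 0.   ,  0.   , -0.002]))
```

Call:
play_rows:
  motion:
    - [2.2, -3, 0, 0, 0, 0, 0.5]
    - [4.6, -6, 1, 0, 0, 0, 0.5]
    - [6.4, -8.2, 3, 0, 0, 0, 0.5]
    - [7.4, -9.3, 5, 0, 0, 0, 0.5]
    - [7.4, -9.3, 7, 0, 0, 0, 0.5]

```text
clock: 2.1
position: [0.4789, 0.0618, 0.1805]
tool_rot: [-3.141, -0.001, 0.613]
force: [0.5, -1.6, -0.5]
grip_width: 0.0644
finger_force: 0.0
```

```bash
python3 -c "
from h import *
p,d=viewer.grab_frame('scene');cv2.imwrite('pics/s2.png',cv2.resize(p[130:280,180:380],(800,600),interpolation=cv2.INTER_CUBIC)[:,:,::-1])
s=observe();print(s['position'],rel([.4785,.061,.095]))"
```

```text
[0.47751455 0.06027659 0.1777268 ] (array([0.15, 0.01, 8.27]), array([-0.002,  0.003,  0.001]))
```

View pics/s2.png

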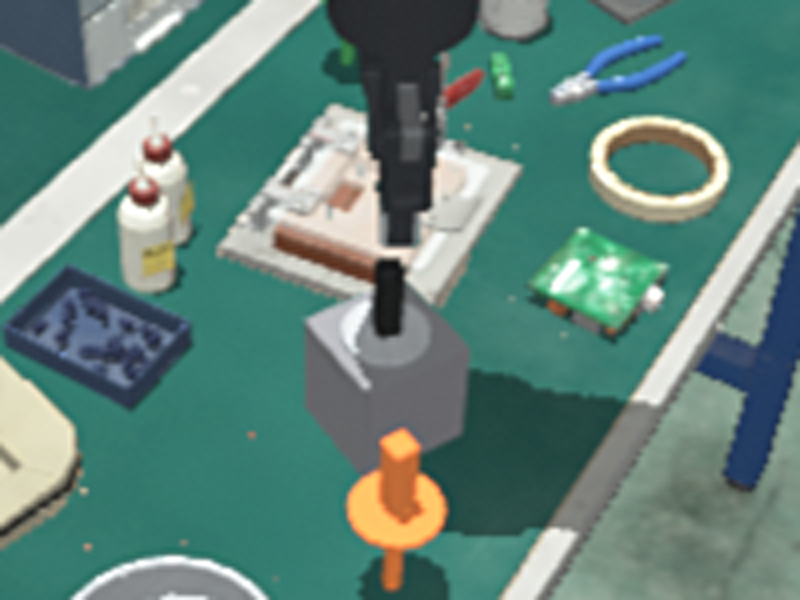

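The near finger (402,230) hangs over the black grip (389,265), with the closing line along the camera's line of sight and the orange rod clear of it. Descending.

Call:
play_rows:
  motion:
    - [0.1, 0, 2, 0, 0, 0, 0.5]
    - [0.1, 0, 4, 0, 0, 0, 0.5]
    - [0.1, 0, 6, 0, 0, 0, 0.5]
    - [0.1, 0, 7.4, 0, 0, 0, 0.5]
    - [0.1, 0, 8.2, 0, 0, 0, 0.5]
  squeeze: 50

```text
clock: 2.65
position: [0.4795, 0.0596, 0.0986]
tool_rot: [-3.141, 0.001, 0.609]
force: [-0.0, -0.1, -0.5]
grip_width: 0.0639
finger_force: 0.0
```

Call:
play_rows:
  motion:
    - [0, 0, 0, 0, 0, 0, 0.2]
    - [0, 0, 0, 0, 0, 0, -0.2]
    - [0, 0, 0, 0, 0, 0, -0.5]
    - [0, 0, 0, 0, 0, 0, -0.8]
    - [0, 0, 0, 0, 0, 0, -1]
  squeeze: 50

```text
clock: 3.15
position: [0.4803, 0.06, 0.1001]
tool_rot: [3.141, -0.001, 0.61]
force: [-2.0, 0.2, 7.4]
grip_width: 0.0164
finger_force: 48.5
```

Call:
play_rows:
  motion:
    - [0, 0, 0, 0, 0, 0, -1]
    - [0, 0, 0, 0, 0, 0, -1]
    - [0, 0, 0, 0, 0, 0, -1]
    - [0, 0, 0, 0, 0, 0, -1]
    - [0, 0, 0, 0, 0, 0, -1]

```text
clock: 3.65
position: [0.4802, 0.06, 0.1001]
tool_rot: [3.141, -0.001, 0.61]
force: [-2.4, -1.3, 7.0]
grip_width: 0.016
finger_force: 48.6
```

Call:
play_rows:
  motion:
    - [0, 0, -1, 0, 0, 0, -1]
    - [0, 0, -3, 0, 0, 0, -1]
    - [0, 0, -5.5, 0, 0, 0, -1]
    - [0, 0, -8, 0, 0, 0, -1]
    - [0, 0, -11, 0, 0, 0, -1]

```text
clock: 4.15
position: [0.4794, 0.0599, 0.2109]
tool_rot: [-3.141, 0.0, 0.61]
force: [-0.2, 0.0, -0.3]
grip_width: 0.016
finger_force: 48.8
```

```bash
python3 -c "
from h import *
p,d=viewer.grab_frame('scene');cv2.imwrite('pics/s3.png',cv2.resize(p[100:280,180:420],(800,600),interpolation=cv2.INTER_CUBIC)[:,:,::-1])
s=observe();print(s['position'],s['tool_rot'],s['force'],rel([.48,.283,.21]))"
```

```text
[0.48125878 0.06043459 0.21538852] [ 3.13928082 -0.00485418  0.60982872] [2.18853242 0.45018361 6.50916924] (array([ 12.64, -18.32,   0.56]), array([ 0.002, -0.005, -0.001]))
```

View pics/s3.png

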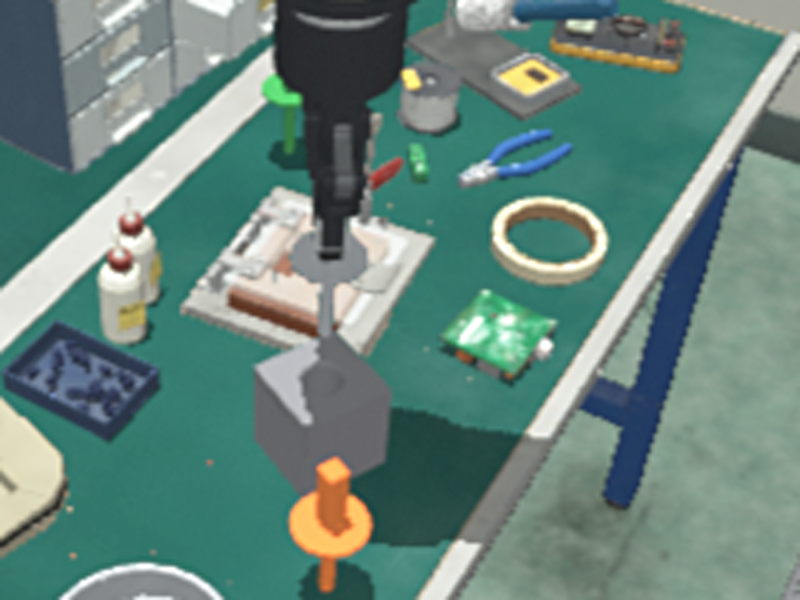

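The rod is held vertical and clear of the stand: tip about (326,345), disc (330,255). Moving over the dish.

Call:
play_rows:
  motion:
    - [1.5, -2.2, 0, 0, 0, 0, -1]
    - [4.2, -6, 0, 0, 0, 0, -1]
    - [7, -10, 0, 0, 0, 0, -1]
    - [9.6, -13.8, 0, 0, 0, 0, -1]
    - [11.6, -16.8, 0, 0, 0, 0, -1]

```text
clock: 4.7
position: [0.4782, 0.2669, 0.2102]
tool_rot: [-3.141, -0.001, 0.611]
force: [1.0, -0.1, -0.7]
grip_width: 0.0161
finger_force: 48.8
```

Call:
play_rows:
  motion:
    - [0.7, -1, 0, 0, 0, 0, -1]
    - [1, -1.5, 0, 0, 0, 0, -1]
    - [1, -1.5, 0, 0, 0, 0, -1]
    - [1, -1.5, 0, 0, 0, 0, -1]
    - [1, -1.5, 0, 0, 0, 0, -1]

```text
clock: 5.2
position: [0.4787, 0.2807, 0.2095]
tool_rot: [3.141, 0.0, 0.608]
force: [-0.4, -0.8, -1.0]
grip_width: 0.0164
finger_force: 48.8
```

```bash
python3 -c "
from h import *
p,d=viewer.grab_frame('scene');cv2.imwrite('pics/s4.png',cv2.resize(p[180:360,120:360],(800,600),interpolation=cv2.INTER_CUBIC)[:,:,::-1])
s=observe();print(s['position'],s['tool_rot'],s['force'],s['qpos'],rel([.48,.2828,.099]))
print((np.array(proj('scene',np.array([.48,.2828,.003])))-[120,180])*800/240, (np.array(proj('scene',np.array([*s['position'][:2],s['position'][2]-.09])))-[120,180])*800/240)"
```

```text
[0.47867809 0.28096323 0.20947524] [ 3.14120634e+00 -5.03108700e-05  6.08156715e-01] [-0.01042442  0.06631913  0.01568415] [-0.32948059  0.46170424 -0.41911558  1.79428924  0.22804687  0.93328861
 -1.8089119 ] (array([ 0.21, -0.08, 11.05]), array([ 0.   , -0.   , -0.003]))
[340.13437486 402.69706284] [332.80513181 295.62334493]
```

View pics/s4.png

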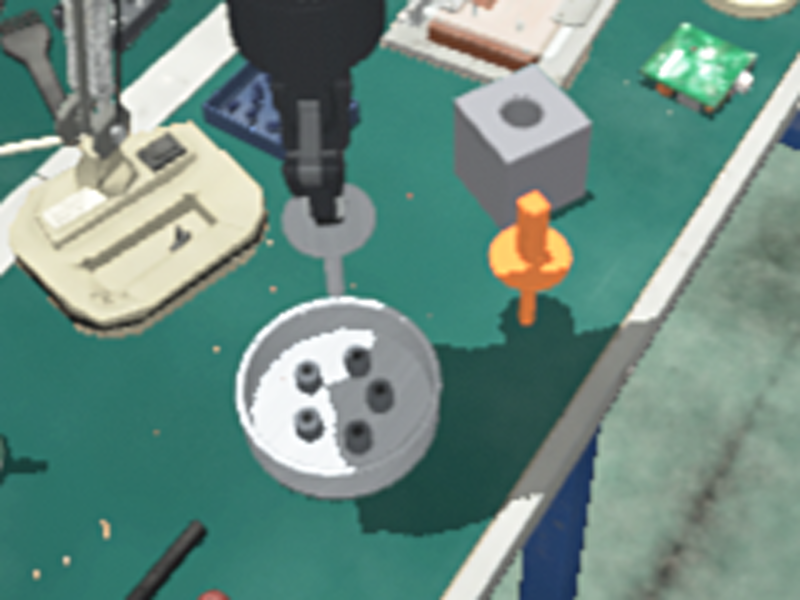

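The rod tip is at (334,295), behind the dish rim, and the dish and cores are where I measured them, with the floor centre at about (340,403). Next I print the circle's row shifts.

```bash
python3 -c "
import numpy as np
P=lambda d:3*np.array([np.cos(np.radians(d)-.609),-np.sin(np.radians(d)-.609)])
print(P(0).round(2))
for c in range(8): print([(P(45*c+9*k)-P(45*c)).round(2).tolist() for k in range(1,6)])"
```

```text
[2.46 1.72]
[[0.24, -0.41], [0.41, -0.84], [0.51, -1.3], [0.54, -1.77], [0.49, -2.24]]
[[-0.12, -0.46], [-0.31, -0.89], [-0.56, -1.28], [-0.87, -1.64], [-1.24, -1.93]]
[[-0.41, -0.24], [-0.84, -0.41], [-1.3, -0.51], [-1.77, -0.54], [-2.24, -0.49]]
[[-0.46, 0.12], [-0.89, 0.31], [-1.28, 0.56], [-1.64, 0.87], [-1.93, 1.24]]
[[-0.24, 0.41], [-0.41, 0.84], [-0.51, 1.3], [-0.54, 1.77], [-0.49, 2.24]]
[[0.12, 0.46], [0.31, 0.89], [0.56, 1.28], [0.87, 1.64], [1.24, 1.93]]
[[0.41, 0.24], [0.84, 0.41], [1.3, 0.51], [1.77, 0.54], [2.24, 0.49]]
[[0.46, -0.12], [0.89, -0.31], [1.28, -0.56], [1.64, -0.87], [1.93, -1.24]]
```

Call:
play_rows:
  motion:
    - [0.2, -0.1, 2.5, 0, 0, 0, -1]
    - [0.2, -0.1, 5, 0, 0, 0, -1]
    - [0.2, -0.1, 7.5, 0, 0, 0, -1]
    - [0.2, -0.1, 9.5, 0, 0, 0, -1]
    - [0.2, -0.1, 11, 0, 0, 0, -1]

```text
clock: 5.75
position: [0.4793, 0.2833, 0.0981]
tool_rot: [3.142, 0.001, 0.609]
force: [0.2, 0.9, -0.9]
grip_width: 0.0158
finger_force: 48.8
```

Call:
play_rows:
  motion:
    - [0, 0, 0, 0, 0, 0, -1]
    - [0, 0, 0, 0, 0, 0, -1]
    - [0, 0, 0, 0, 0, 0, -1]
    - [0, 0, 0, 0, 0, 0, -1]
    - [0, 0, 0, 0, 0, 0, -1]

```text
clock: 6.25
position: [0.4797, 0.2842, 0.0999]
tool_rot: [3.141, -0.001, 0.61]
force: [0.2, -0.6, -0.5]
grip_width: 0.0162
finger_force: 48.8
```

Call:
play_rows:
  motion:
    - [0.5, 0.35, 0, 0, 0, 0, -1]
    - [1, 0.7, 0, 0, 0, 0, -1]
    - [1.5, 1.05, 0, 0, 0, 0, -1]
    - [2, 1.4, 0, 0, 0, 0, -1]
    - [2.46, 1.72, 0, 0, 0, 0, -1]

```text
clock: 6.75
position: [0.51, 0.284, 0.0992]
tool_rot: [-3.142, 0.0, 0.61]
force: [-0.7, -0.8, 0.2]
grip_width: 0.0158
finger_force: 48.8
```

Call:
play_rows:
  motion:
    - [0, 0, 0, 0, 0, 0, -1]
    - [0, 0, 0, 0, 0, 0, -1]
    - [0, 0, 0, 0, 0, 0, -1]
    - [0, 0, 0, 0, 0, 0, -1]
    - [0, 0, 0, 0, 0, 0, -1]

```text
clock: 7.25
position: [0.5093, 0.2842, 0.0994]
tool_rot: [-3.142, -0.0, 0.61]
force: [-0.4, 0.8, -0.5]
grip_width: 0.0158
finger_force: 48.8
```

Call:
play_rows:
  motion:
    - [0.24, -0.41, 0, 0, 0, 0, -1]
    - [0.41, -0.84, 0, 0, 0, 0, -1]
    - [0.51, -1.3, 0, 0, 0, 0, -1]
    - [0.54, -1.77, 0, 0, 0, 0, -1]
    - [0.49, -2.24, 0, 0, 0, 0, -1]

```text
clock: 7.75
position: [0.5002, 0.3058, 0.0993]
tool_rot: [-3.141, 0.0, 0.61]
force: [-0.0, 0.4, -1.4]
grip_width: 0.0158
finger_force: 48.8
```

Call:
play_rows:
  motion:
    - [-0.12, -0.46, 0, 0, 0, 0, -1]
    - [-0.31, -0.89, 0, 0, 0, 0, -1]
    - [-0.56, -1.28, 0, 0, 0, 0, -1]
    - [-0.87, -1.64, 0, 0, 0, 0, -1]
    - [-1.24, -1.93, 0, 0, 0, 0, -1]

```text
clock: 8.25
position: [0.4789, 0.3141, 0.0993]
tool_rot: [-3.142, 0.0, 0.61]
force: [-1.1, -0.8, -1.1]
grip_width: 0.0159
finger_force: 48.8
```

Tracking is good and the force is low. Next, the rest of turn one.

Call:
play_rows:
  motion:
    - [-0.41, -0.24, 0, 0, 0, 0, -1]
    - [-0.84, -0.41, 0, 0, 0, 0, -1]
    - [-1.3, -0.51, 0, 0, 0, 0, -1]
    - [-1.77, -0.54, 0, 0, 0, 0, -1]
    - [-2.24, -0.49, 0, 0, 0, 0, -1]

```text
clock: 8.75
position: [0.4579, 0.3049, 0.0993]
tool_rot: [-3.142, -0.0, 0.61]
force: [0.7, -0.2, -0.5]
grip_width: 0.0164
finger_force: 48.8
```

Call:
play_rows:
  motion:
    - [-0.46, 0.12, 0, 0, 0, 0, -1]
    - [-0.89, 0.31, 0, 0, 0, 0, -1]
    - [-1.28, 0.56, 0, 0, 0, 0, -1]
    - [-1.64, 0.87, 0, 0, 0, 0, -1]
    - [-1.93, 1.24, 0, 0, 0, 0, -1]

```text
clock: 9.25
position: [0.4494, 0.2835, 0.0993]
tool_rot: [3.142, 0.0, 0.61]
force: [0.5, 0.5, -1.2]
grip_width: 0.0162
finger_force: 48.8
```

Call:
play_rows:
  motion:
    - [-0.24, 0.41, 0, 0, 0, 0, -1]
    - [-0.41, 0.84, 0, 0, 0, 0, -1]
    - [-0.51, 1.3, 0, 0, 0, 0, -1]
    - [-0.54, 1.77, 0, 0, 0, 0, -1]
    - [-0.49, 2.24, 0, 0, 0, 0, -1]

```text
clock: 9.75
position: [0.4585, 0.2624, 0.0993]
tool_rot: [-3.142, 0.0, 0.61]
force: [-0.9, 0.1, -1.0]
grip_width: 0.0162
finger_force: 48.8
```

Call:
play_rows:
  motion:
    - [0.12, 0.46, 0, 0, 0, 0, -1]
    - [0.31, 0.89, 0, 0, 0, 0, -1]
    - [0.56, 1.28, 0, 0, 0, 0, -1]
    - [0.87, 1.64, 0, 0, 0, 0, -1]
    - [1.24, 1.93, 0, 0, 0, 0, -1]

```text
clock: 10.25
position: [0.4799, 0.254, 0.0993]
tool_rot: [-3.142, -0.0, 0.61]
force: [-1.3, 0.4, -0.8]
grip_width: 0.0158
finger_force: 48.8
```

Call:
play_rows:
  motion:
    - [0.41, 0.24, 0, 0, 0, 0, -1]
    - [0.84, 0.41, 0, 0, 0, 0, -1]
    - [1.3, 0.51, 0, 0, 0, 0, -1]
    - [1.77, 0.54, 0, 0, 0, 0, -1]
    - [2.24, 0.49, 0, 0, 0, 0, -1]

```text
clock: 10.75
position: [0.501, 0.2631, 0.0993]
tool_rot: [-3.142, -0.0, 0.61]
force: [0.7, -0.6, -0.7]
grip_width: 0.0161
finger_force: 48.8
```

Call:
play_rows:
  motion:
    - [0.46, -0.12, 0, 0, 0, 0, -1]
    - [0.89, -0.31, 0, 0, 0, 0, -1]
    - [1.28, -0.56, 0, 0, 0, 0, -1]
    - [1.64, -0.87, 0, 0, 0, 0, -1]
    - [1.93, -1.24, 0, 0, 0, 0, -1]

```text
clock: 11.25
position: [0.5094, 0.2846, 0.0993]
tool_rot: [-3.142, -0.0, 0.61]
force: [0.4, 0.6, -0.4]
grip_width: 0.0159
finger_force: 48.8
```

Turn two, with a short 9° run-on at the end so that lag cannot leave it short.

Call:
play_rows:
  motion:
    - [0.24, -0.41, 0, 0, 0, 0, -1]
    - [0.41, -0.84, 0, 0, 0, 0, -1]
    - [0.51, -1.3, 0, 0, 0, 0, -1]
    - [0.54, -1.77, 0, 0, 0, 0, -1]
    - [0.49, -2.24, 0, 0, 0, 0, -1]

```text
clock: 11.75
position: [0.5003, 0.3056, 0.0993]
tool_rot: [-3.142, -0.0, 0.61]
force: [1.2, -0.5, -0.2]
grip_width: 0.0163
finger_force: 48.8
```

Call:
play_rows:
  motion:
    - [-0.12, -0.46, 0, 0, 0, 0, -1]
    - [-0.31, -0.89, 0, 0, 0, 0, -1]
    - [-0.56, -1.28, 0, 0, 0, 0, -1]
    - [-0.87, -1.64, 0, 0, 0, 0, -1]
    - [-1.24, -1.93, 0, 0, 0, 0, -1]

```text
clock: 12.25
position: [0.4789, 0.3141, 0.0993]
tool_rot: [-3.142, -0.0, 0.61]
force: [-0.6, -0.6, -0.9]
grip_width: 0.0162
finger_force: 48.8
```

Call:
play_rows:
  motion:
    - [-0.41, -0.24, 0, 0, 0, 0, -1]
    - [-0.84, -0.41, 0, 0, 0, 0, -1]
    - [-1.3, -0.51, 0, 0, 0, 0, -1]
    - [-1.77, -0.54, 0, 0, 0, 0, -1]
    - [-2.24, -0.49, 0, 0, 0, 0, -1]

```text
clock: 12.75
position: [0.4578, 0.3049, 0.0993]
tool_rot: [3.142, 0.0, 0.61]
force: [-0.3, 0.2, -0.9]
grip_width: 0.0163
finger_force: 48.8
```

Call:
play_rows:
  motion:
    - [-0.46, 0.12, 0, 0, 0, 0, -1]
    - [-0.89, 0.31, 0, 0, 0, 0, -1]
    - [-1.28, 0.56, 0, 0, 0, 0, -1]
    - [-1.64, 0.87, 0, 0, 0, 0, -1]
    - [-1.93, 1.24, 0, 0, 0, 0, -1]

```text
clock: 13.25
position: [0.4494, 0.2835, 0.0993]
tool_rot: [-3.142, -0.0, 0.61]
force: [0.5, -0.9, -0.9]
grip_width: 0.0159
finger_force: 48.8
```

Call:
play_rows:
  motion:
    - [-0.24, 0.41, 0, 0, 0, 0, -1]
    - [-0.41, 0.84, 0, 0, 0, 0, -1]
    - [-0.51, 1.3, 0, 0, 0, 0, -1]
    - [-0.54, 1.77, 0, 0, 0, 0, -1]
    - [-0.49, 2.24, 0, 0, 0, 0, -1]

```text
clock: 13.75
position: [0.4586, 0.2624, 0.0993]
tool_rot: [3.142, -0.0, 0.61]
force: [-0.8, 0.3, -0.9]
grip_width: 0.0159
finger_force: 48.8
```

Call:
play_rows:
  motion:
    - [0.12, 0.46, 0, 0, 0, 0, -1]
    - [0.31, 0.89, 0, 0, 0, 0, -1]
    - [0.56, 1.28, 0, 0, 0, 0, -1]
    - [0.87, 1.64, 0, 0, 0, 0, -1]
    - [1.24, 1.93, 0, 0, 0, 0, -1]

```text
clock: 14.25
position: [0.4799, 0.2539, 0.0993]
tool_rot: [3.142, 0.0, 0.61]
force: [-1.0, -0.2, -0.7]
grip_width: 0.0162
finger_force: 48.8
```

Call:
play_rows:
  motion:
    - [0.41, 0.24, 0, 0, 0, 0, -1]
    - [0.84, 0.41, 0, 0, 0, 0, -1]
    - [1.3, 0.51, 0, 0, 0, 0, -1]
    - [1.77, 0.54, 0, 0, 0, 0, -1]
    - [2.24, 0.49, 0, 0, 0, 0, -1]

```text
clock: 14.75
position: [0.501, 0.2631, 0.0993]
tool_rot: [-3.142, 0.0, 0.61]
force: [-0.4, -0.5, -0.7]
grip_width: 0.0159
finger_force: 48.8
```

Call:
play_rows:
  motion:
    - [0.46, -0.12, 0, 0, 0, 0, -1]
    - [0.89, -0.31, 0, 0, 0, 0, -1]
    - [1.28, -0.56, 0, 0, 0, 0, -1]
    - [1.64, -0.87, 0, 0, 0, 0, -1]
    - [1.93, -1.24, 0, 0, 0, 0, -1]

```text
clock: 15.25
position: [0.5095, 0.2845, 0.0993]
tool_rot: [-3.142, -0.0, 0.61]
force: [-0.7, 0.4, -0.4]
grip_width: 0.0162
finger_force: 48.8
```

Call:
play_rows:
  motion:
    - [0.24, -0.41, 0, 0, 0, 0, -1]
    - [0.24, -0.41, 0, 0, 0, 0, -1]
    - [0.24, -0.41, 0, 0, 0, 0, -1]
    - [0.24, -0.41, 0, 0, 0, 0, -1]
    - [0.24, -0.41, 0, 0, 0, 0, -1]

```text
clock: 15.75
position: [0.5091, 0.2886, 0.0993]
tool_rot: [3.141, 0.0, 0.61]
force: [0.7, 0.1, -0.8]
grip_width: 0.0161
finger_force: 48.8
```

Call:
play_rows:
  motion:
    - [0, 0, -1, 0, 0, 0, -1]
    - [0, 0, -3, 0, 0, 0, -1]
    - [0, 0, -6, 0, 0, 0, -1]
    - [0, 0, -9, 0, 0, 0, -1]
    - [0, 0, -12, 0, 0, 0, -1]

```text
clock: 16.25
position: [0.5089, 0.2887, 0.2213]
tool_rot: [-3.142, -0.0, 0.61]
force: [0.4, 0.2, -1.5]
grip_width: 0.0158
finger_force: 48.8
```

```bash
python3 -c "
from h import *
p,d=viewer.grab_frame('scene');cv2.imwrite('pics/s5.png',cv2.resize(p[120:360,120:440],(800,600),interpolation=cv2.INTER_CUBIC)[:,:,::-1])
s=observe();print(s['clock'],s['position'],s['tool_rot'],s['force'],rel([.4795,.0605,.22]))"
```

```text
16.3 [0.51035302 0.28986324 0.2260602 ] [ 3.14130152 -0.0060867   0.60957517] [1.44393374 1.18035323 5.73926365] (array([-15.66,  17.04,   0.52]), array([ 0.   , -0.006, -0.001]))
```

View pics/s5.png

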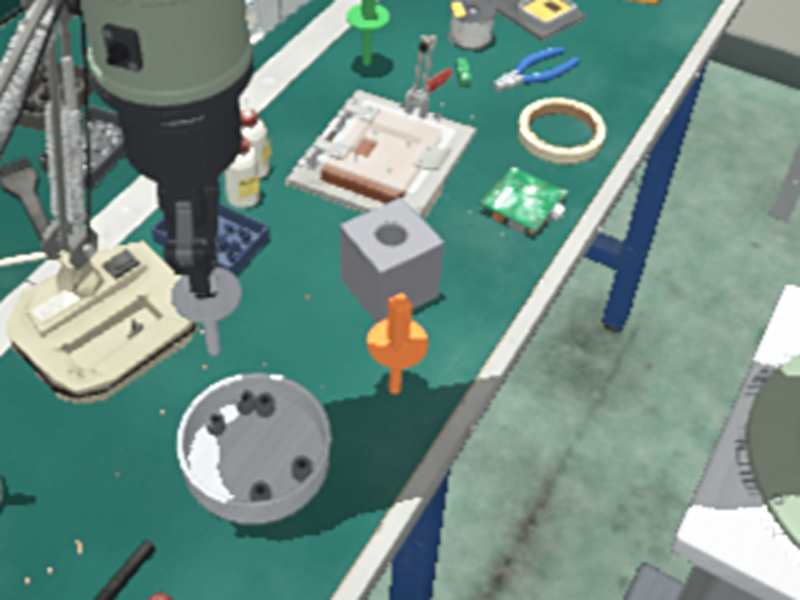

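All five cores are inside the dish and displaced: (217,423), (247,400), (265,404), (302,467), (260,490). The rod hangs straight. Returning it to the stand.

Call:
play_rows:
  motion:
    - [-1.6, 2, 0, 0, 0, 0, -1]
    - [-4.6, 5.2, 0, 0, 0, 0, -1]
    - [-7.6, 8.6, 0, 0, 0, 0, -1]
    - [-10.4, 11.6, 0, 0, 0, 0, -1]
    - [-13, 14.2, 0, 0, 0, 0, -1]

```text
clock: 16.8
position: [0.4834, 0.0958, 0.2199]
tool_rot: [3.141, -0.0, 0.609]
force: [1.0, -0.5, 0.4]
grip_width: 0.0157
finger_force: 48.8
```

Call:
play_rows:
  motion:
    - [-1.6, 1.8, 0, 0, 0, 0, -1]
    - [-2.6, 2.8, 0, 0, 0, 0, -1]
    - [-2.6, 2.8, 0, 0, 0, 0, -1]
    - [-2.6, 2.8, 0, 0, 0, 0, -1]
    - [-2.6, 2.8, 0, 0, 0, 0, -1]

```text
clock: 17.3
position: [0.4786, 0.0611, 0.2195]
tool_rot: [-3.141, -0.001, 0.611]
force: [0.7, -0.3, -1.1]
grip_width: 0.0162
finger_force: 48.8
```

```bash
python3 -c "
from h import *
p,d=viewer.grab_frame('scene');cv2.imwrite('pics/s6.png',cv2.resize(p[130:250,220:380],(800,600),interpolation=cv2.INTER_CUBIC)[:,:,::-1])
s=observe();print(s['clock'],s['position'],s['tool_rot'],s['force'],rel([.4795,.0605,.1001]))"
```

```text
17.35 [0.47855209 0.06109608 0.2194212 ] [-3.14138821e+00 -3.48842911e-04  6.10994401e-01] [-0.3983542   0.09227297 -1.02457079] (array([ 0.04,  0.11, 11.93]), array([-0., -0., -0.]))
```

View pics/s6.png

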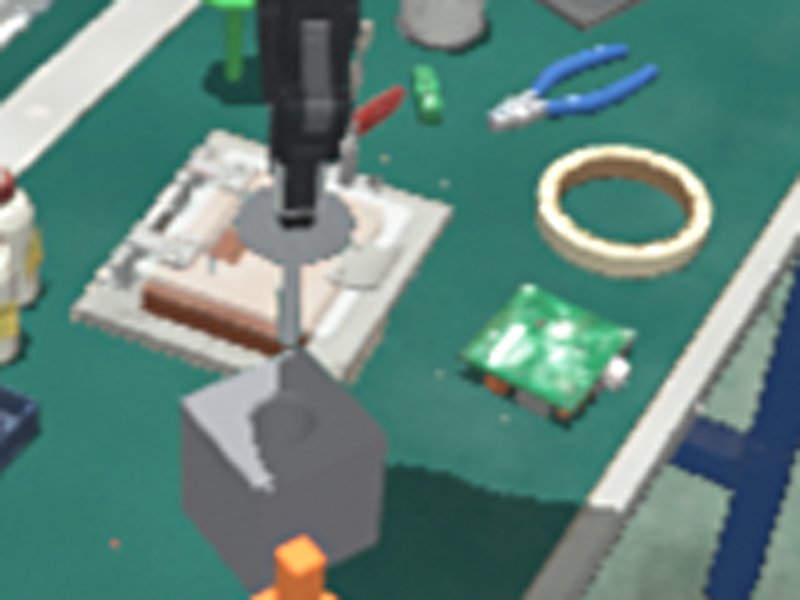

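The rod is straight with its tip at (290,345) over the hole at (285,420). Lowering it.

Call:
play_rows:
  motion:
    - [0, 0.1, 2, 0, 0, 0, -1]
    - [0, 0.1, 4.5, 0, 0, 0, -1]
    - [0, 0.1, 7, 0, 0, 0, -1]
    - [0, 0.1, 9.5, 0, 0, 0, -1]
    - [0, 0.1, 11, 0, 0, 0, -1]

```text
clock: 17.85
position: [0.4785, 0.0601, 0.1077]
tool_rot: [-3.141, 0.001, 0.611]
force: [1.0, -1.0, -0.7]
grip_width: 0.0165
finger_force: 48.8
```

Call:
play_rows:
  motion:
    - [0, 0, 0.3, 0, 0, 0, -1]
    - [0, 0, 0.6, 0, 0, 0, -1]
    - [0, 0, 0.8, 0, 0, 0, -1]
    - [0, 0, 0.8, 0, 0, 0, -1]
    - [0, 0, 0.8, 0, 0, 0, -1]

```text
clock: 18.35
position: [0.4793, 0.0594, 0.1018]
tool_rot: [3.141, -0.001, 0.61]
force: [0.8, 0.1, 0.1]
grip_width: 0.0161
finger_force: 48.8
```

Call:
play_rows:
  motion:
    - [0, 0, 0.1, 0, 0, 0, -1]
    - [0, 0, 0.2, 0, 0, 0, -1]
    - [0, 0, 0.2, 0, 0, 0, -1]
    - [0, 0, 0.2, 0, 0, 0, -1]
    - [0, 0, 0.2, 0, 0, 0, -1]

```text
clock: 18.85
position: [0.4793, 0.0593, 0.1001]
tool_rot: [3.141, -0.001, 0.61]
force: [-5.5, -1.4, 18.8]
grip_width: 0.0161
finger_force: 50.7
```

Seated (upward force, TCP z back at 0.100). Easing off 1 mm, then opening and retreating.

Call:
play_rows:
  motion:
    - [0, 0, -0.1, 0, 0, 0, -1]
    - [0, 0, -0.1, 0, 0, 0, -0.8]
    - [0, 0, -0.1, 0, 0, 0, -0.3]
    - [0, 0, -0.1, 0, 0, 0, 0.2]
    - [0, 0, -0.1, 0, 0, 0, 0.5]

```text
clock: 19.35
position: [0.479, 0.0593, 0.1002]
tool_rot: [-3.142, 0.0, 0.61]
force: [-0.5, -0.8, -0.1]
grip_width: 0.0581
finger_force: 0.0
```

Call:
play_rows:
  motion:
    - [0, 0, 0, 0, 0, 0, 0.5]
    - [0, 0, 0, 0, 0, 0, 0.5]
    - [0, 0, 0, 0, 0, 0, 0.5]
    - [0, 0, -0.5, 0, 0, 0, 0.5]
    - [0, 0, -1.5, 0, 0, 0, 0.5]

```text
clock: 19.85
position: [0.4787, 0.0593, 0.1155]
tool_rot: [-3.141, 0.001, 0.61]
force: [0.6, 0.7, 0.1]
grip_width: 0.0639
finger_force: 0.0
```

Call:
play_rows:
  motion:
    - [0, 0, -2, 0, 0, 0, 0.5]
    - [0, 0, -4, 0, 0, 0, 0.5]
    - [0, 0, -7, 0, 0, 0, 0.5]
    - [0, 0, -10, 0, 0, 0, 0.5]
    - [0, 0, -13, 0, 0, 0, 0.5]

```text
clock: 20.35
position: [0.4788, 0.0594, 0.2474]
tool_rot: [3.141, -0.001, 0.61]
force: [-0.6, -0.4, 0.8]
grip_width: 0.0638
finger_force: 0.0
```

Call:
play_rows:
  motion:
    - [-2, 3, 0, 0, 0, 0, 0.5]
    - [-4.5, 6, 0, 0, 0, 0, 0.5]
    - [-6.5, 9, 0, 0, 0, 0, 0.5]
    - [-8, 11, 0, 0, 0, 0, 0.5]
    - [-8, 11, 0, 0, 0, 0, 0.5]

```text
clock: 20.85
position: [0.476, -0.08, 0.246]
tool_rot: [3.141, 0.0, 0.605]
force: [-0.9, 1.1, -0.3]
grip_width: 0.0641
finger_force: 0.0
```

```bash
python3 -c "
from h import *
p,d=viewer.grab_frame('scene');a=cv2.resize(p[160:340,180:340],(533,600),interpolation=cv2.INTER_CUBIC)[:,:,::-1]
cv2.imwrite('pics/s7.png',a)
s=observe();print(s['clock'],s['position'],s['force'])"
```

```text
20.9 [ 0.47626283 -0.07787331  0.24602361] [-0.85428064 -0.05637198 -0.52945327]
```

View pics/s7.png

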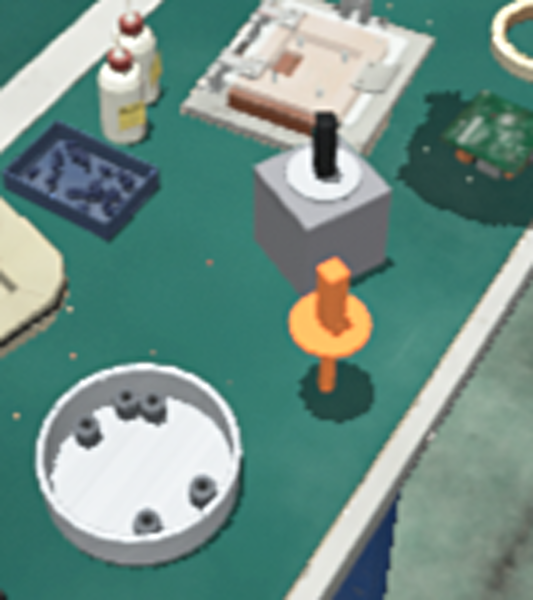

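The rod stands upright at (323,145) with its disc flat on the block at (323,172), all five cores are in the dish, and the orange rod hasn't moved.

```bash
python3 -c "
from workcell import bot
print(bot.job_done())"
```

```text
the job is handed in; nothing more can be done
None
```

The job is handed in: the cores were stirred two full turns counter-clockwise from the far side (plus about 9° of run-on), all five moved and stayed in the dish, and the rod is back upright on its disc and released, at about 21 s of the 64 s allowed.

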